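Hook the weight tray out from under the balance cabinet

ROBOT

A 7-joint arm with a two-finger parallel gripper is mounted at the origin on the work surface. World frame = base frame: x ahead of the robot, y to its left, z up, the work surface at z = 0. Lengths are in m, angles in degrees, forces in N, time in s.
With the tool pointing down it reaches from about 0.375 to 0.925 m from the base axis. Payload 3.1 kg.
Tool frame: the origin (TCP) lies on the centre line of the jaws, within the pads' length; the fingertips stand 8 mm ahead of it and the grasp point (between the pads) lies 11 mm behind it; z points along the fingers, y is the direction in which the jaws open and shut (so a half turn about z gives the same grasp; the last joint's range is limited). The gripper opens to 85 mm and grips with 20 to 120 N. Pads are 22 mm wide; open, the fingers measure 114 mm over their backs; the gripper's body (76 mm by 85 mm) begins 54 mm behind the grasp point. The pads swing forward as they close: fully open they stand 13 mm farther back than shut.
Start: joints at [-76.077, 21.939, 2.515, 91.553, -1.026, 66.532, -2.859], TCP at [0.217, 0.613, 0.239] pointing down, gripper open.
Joint ranges: [-149.38, 149.38], [-23.57, 123.04], [-84.95, 90], [0, 143.3], [-89.99, 269.99], [3.08, 112.72], [-163.45, 163.45]. Speed limits (degrees/s): [159.86, 159.86, 180, 180, 180, 180, 180].

INTERFACE

Orientations are given as [roll, pitch, yaw] about the fixed x, y, z axes, in that order (R = Rz(yaw) Ry(pitch) Rx(roll)).
In Python, from cell import observe, viewer, order, nets gives the robot as it stands.
- The arm moves only by the tool move_arm, never from a script. Its argument "increments" is a list of rows, each a list of 7 numbers: the turn, a rotation vector about the world's x, y, z in degrees, then the shift along the world's x, y, z in cm, then the opening, from 0 (shut) to 1 (fully open). In form: [[wx, wy, wz, x, y, z, hand], ...]. A call has 1 to 20 rows; each row shifts and turns the commanded pose from where the row before left it; what a row does not reach is not made up. A row lasts 1/10 s, in which the tool goes at most 50 mm and 8.59 degrees, less where a joint would pass 70% of its speed; a pose out of reach is approached as far as the arm can. A call with a gripper value outside its range is refused whole. The fingers move at their own pace and stop on an object; the grip force is fixed at half the most. Time passes only in rows, so rows that do not move let the fingers close. It gives the time, the measured TCP pose, the force and the opening at its end, in the units of the state.
- observe(): the state, without advancing time (a new reading comes with each control period).
- viewer.get_image(name): name is "scene" or "top" or "wrist"; returns (picture, depth): 420x560x3 uint8, red, green, blue; 420x560 float32, m along the optical axis (not along the pixel's ray), 0 where there is no reading.
- viewer.get_calibration(name): a dict with "vertical_fov" (degrees; the focal length in pixels is half the picture's height over the tangent of half this angle, whatever the lens; pixels are square), "cx", "cy" (the principal point, pixels), "world_from_camera" (4x4, takes a point from camera to world coordinates); the wrist camera has in their place "tool_from_camera" (4x4, takes a point from camera to tool coordinates, whose origin is the TCP and whose axes are the flange's). Camera axes: x right, y down, z forward; pixel columns grow to the right and rows downward; lengths in m; the calibration is good to about 2 mm. A picture is of the moment at which its call begins: read the wrist's pose just before it. get_calibration takes no time and is no camera call.
- order.close_job(): hands the job in, once; it reports no verdict.
Trained networks look in the newest picture that a camera, given by its name, has taken for a name from the list of things; names that differ only in an ending like _2 or _b are one class to them, and where a whole thing is asked for, a point or a joint stands for the part that bears it (a point fixed in the world has none). Each returns a list of dicts, best first, with "p" (0 to 1); they miss things now and then, are a little off and sometimes report something else, mostly with a low value. They report only what shows in the picture. A call takes as long as a camera call. They do not tell look-alikes from the thing itself.
- nets.cut_out(camera, name): "mask" (420x560 bool, what is visible of it) and "bbox" ([centre column, centre row, width, height] in pixels, round what is visible of it).
The state is a dict: "t": time; "joints": joint angles; "joint_velocities": joint speeds; "joint_efforts": joint torques, N m; "tcp_pos": TCP position; "tcp_rot": TCP orientation; "ft_force": force on the tool from outside, world axes, zero at the start; "torque": the same for the moment, N m; "width": finger opening in m.
Only numpy, scipy, OpenCV 4.12 (cv2) and the standard library are available. Lean on these libraries where they do the work, as an engineer would, in place of code of your own. Each camera call takes 0.05 s, during which the arm holds its last target.

TASK

Take the hooked rod from its wooden rest, reach it under the ledge of the teal cabinet, feel for the hidden eye of the weight tray's drawbar, catch it and gently pull the tray out until it is fully out against its stop. Touch the cabinet and tray only with the rod, never forcing them, then unhook the rod and lay it (do not drop it) back in its rest, the way it lay before. Leave the other things where they stand.

Things in the scene. Friction and masses are not known exactly. Their poses are not given: they have to be found in the camera images.
- case: teal balance cabinet fixed to the table, 230 deep x 280 wide x 150 mm tall. Origin: on the table under the middle of the front lip of its ledge; x points level inward from the lip (away from the robot), y left, z up. Open front slot 252 mm wide, from the cabinet floor (8 mm above the table) to the ledge's underside at 95 mm. The weight tray runs in it, centred on y = 0
- lip (a point): middle of the lower front edge of the ledge, 95 mm above the case's origin. Rod against cabinet, tray or drawbar: more than 18 N is forcing; no finger or arm may touch them
- tray_front (a point): middle of the tray's front face (tray 200 mm wide), 32 mm above the table. From here a flat steel drawbar reaches towards the robot at this height and ends in the eye. It is clamped at an unknown length: the centre line of the eye's front bar is 28 to 76 mm ahead of this point, different each time, hidden, to be found by feel; under 18 N the clamp does not slip
- eye_height (a point): mark fixed in the case under the lip, at the eye's height (32 mm) on its middle line. Eye: flat front bar across, 46 mm wide, 10 mm front to back, 6 thick; behind it a vertical through hole, 34 mm wide and 12 mm long, beginning 5 mm behind the bar's centre line; behind that a flat tongue, 46 x 6 mm, back to the tray. Free space below, down to the cabinet floor
- tray (a joint): how far the tray has slid out towards the robot (along the case's -x), m: 0 = against its rear end, 0.11 = fully out against a rigid stop (meet it slowly); 0 to 0.008 at the start. The tray's front face is 88 mm minus this behind the lip (in front of it when negative). It drags with 5 N plus 25 N per m/s either way and stays where it is left
- rod: loose hooked rod, about 110 g. Origin: middle of the handle, on its axis; x along the rod to the hook end, z up as it lies in the rest. Black handle 150 mm long (x -75 to 75), 14 wide (y), 18 high (z), then an 8 mm round steel shaft on the same axis to x = 140 mm, where a 7 mm round prong turns down. Grip the handle's middle from above, across the rod
- prong_tip (a point): lowest point of the rod's prong (flat end), at (140, 0, -26) mm in the rod's frame
- rest: wooden rest fixed to the table. Origin: on the table under its middle; x along the lying rod to its hook end, z up. Two 10 mm thick cradles at x = -55 and 55 mm, each with a 20 mm wide notch open upward: floor 46 mm above the table (rod axis then at 55), straight cheeks to 56, flared lips to 69 mm. The rod lies in both, prong down, its middle over the rest's middle
- weight_brass: loose 250 g brass knob weight, 34 mm diameter, 58 mm tall, standing in front of the cabinet to the left of the tray's path; origin at the centre of its underside. Leave it alone
- weight_steel: loose 400 g steel knob weight, 40 mm diameter, 68 mm tall, standing in front of the cabinet to the right of the tray's path; origin at the centre of its underside. Leave it alone
- weight_roof: loose 120 g brass knob weight, 28 mm diameter, 51 mm tall, standing on the cabinet's roof; origin at the centre of its underside. Leave it alone
- canister: loose open steel canister, 80 mm diameter, 140 mm tall; origin at the centre of its underside. Leave it alone
- filler_ring: loose teal ring lying flat, 90 mm outside, 66 mm inside, 18 mm tall; origin at the centre of its underside. Leave it alone
- pan: loose shallow brass scale pan, 100 mm diameter, 16 mm tall; origin at the centre of its underside. Leave it alone
Mind the look-alikes: they are no part of the job. Leave any green or yellow look-alike of the rod alone.

How it is judged (in metres and radians):
On the way, in this order (a step that is already met when the one before it is completed fails the run):
1. the rod is lifted out of its rest (z of rod in the frame of rest above 0.075 m and value of joint tray below 0.03 m), for 0.1 s.
2. the rod pulls the tray fully out to its stop (within 5 mm) (value of joint tray above 0.105 m and contact force between rod and case above 0.3 N), for 0.1 s.
At the end, for the whole second after the job is handed in: the tray is within 5 mm of its stop; the rod lies still in both notches of its rest, hook end to +x, prong down: within 15 mm along and 6 mm across of the middle, axis 49 to 60 mm above the table, aligned within 0.08 rad, upright within 0.12 rad, clear of the cabinet (value of joint tray above 0.105 m and x of prong_tip in the frame of rest above 0.12 m and x of rod in the frame of rest between -0.015 and 0.015 m and y of rod in the frame of rest between -0.006 and 0.006 m and z of rod in the frame of rest between 0.049 and 0.06 m and angle between the x axis of rod and the x axis of rest, either way round below 0.08 rad and angle between rod's own z axis and vertical below 0.12 rad and linear speed of rod below 0.02 m/s and contact force between rod and case below 0.05 N); the robot touches nothing.
It fails at once if the rod forces the cabinet, tray or drawbar (more than 18 N) (contact force between rod and case above 18 N).
It fails at once if the fingers or arm touch the cabinet or tray (contact force between any of the fingers, the arm and case above 1 N).
It fails at once if the rod is dropped (falls faster than 0.45 m/s out of the fingers) (contact force between the fingers and rod below 0.05 N and linear speed of rod above 0.45 m/s).
It fails at once if a bystander is moved by more than 25 mm (distance of any of weight_brass, weight_steel, weight_roof, canister, filler_ring, pan from where it was at the start of the episode above 0.025 m).
It also fails if it takes over 72 s, if anything falls off the work surface, if the arm or the gripper's body presses on something with over 40 N, if the wrist force passes 120 N, or if a joint passes its speed limit or range.

## Working session

There is one attempt and no reset: what is moved stays moved. The work goes in short steps, Python scripts to look and compute and a tool call to move; the robot and the scene stay as the last step left them, time stands still between calls to the robot, and variables do not carry over. Pictures are saved under pics/ and viewed, and the job is handed in when it is done.

Besides the shell and the picture viewer there is one more tool, called after "Request:" by a JSON object that holds its "name" and its "arguments". move_arm: Moves the arm, as the interface text tells. Its arguments: {"type":"object","properties":{"increments":{"type":"array"}},"required":["increments"]}

```bash
ls; mkdir -p pics; python3 - <<'E'
from cell import observe, viewer, order, nets
import cv2,numpy as np
print(observe())
for n in ("scene","top","wrist"):
    im,d=viewer.get_image(n); cv2.imwrite(f"pics/{n}0.png",im[:,:,::-1]); np.savez(f"{n}0.npz",im=im,d=d)
    print(n,viewer.get_calibration(n))
E
```

```text
pics
{'t': 0.0, 'joints': array([-76.07745319,  21.99419717,   2.51291651,  91.64706937,
        -1.02304155,  66.53238431,  -2.85938242]), 'joint_velocities': array([-0.01463634, -0.056832  ,  0.00159644, -0.01508335,  0.04257065,
       -0.14598755, -0.06023375]), 'joint_efforts': array([ 2.70466417e-04, -4.33460104e+01,  1.02486871e+00, -2.49516410e+01,
        1.05144663e-02,  1.13412799e-02, -1.31965939e-05]), 'tcp_pos': array([0.21697978, 0.61175069, 0.23787849]), 'tcp_rot': array([-1.79849227e+02,  1.10598059e-02,  1.60477923e+02]), 'ft_force': array([-0.22044623, -1.20914326, -0.19656935]), 'torque': array([-0.02219322,  0.00259094, -0.02298362]), 'width': 0.08565443352908568}
scene {'vertical_fov': 48.720325564033786, 'cx': 281.0794320221479, 'cy': 208.37311013927552, 'world_from_camera': array([[ 0.83673758,  0.40939192, -0.36368734,  0.94020724],
       [ 0.54760012, -0.62301939,  0.55855255, -0.65712127],
       [ 0.00208264, -0.66651713, -0.7454868 ,  0.95023517],
       [ 0.        ,  0.        ,  0.        ,  1.        ]])}
top {'vertical_fov': 50.33620517899014, 'cx': 271.36281085633686, 'cy': 216.20431514353027, 'world_from_camera': array([[-0.01680549, -0.99585518,  0.089387  ,  0.41003317],
       [-0.99984898,  0.01713383,  0.00290712,  0.01878985],
       [-0.00442661, -0.08932464, -0.99599273,  1.23204172],
       [ 0.        ,  0.        ,  0.        ,  1.        ]])}
wrist {'vertical_fov': 65.58953445872628, 'cx': 278.42581307128563, 'cy': 206.87409052370535, 'tool_from_camera': array([[ 9.02287856e-04, -9.57815875e-01, -2.87381166e-01,
         7.30617270e-02],
       [ 9.99999559e-01,  9.38680738e-04,  1.11494636e-05,
         4.54137816e-05],
       [ 2.59080032e-04, -2.87381050e-01,  9.57816300e-01,
        -1.35516567e-01],
       [ 0.00000000e+00,  0.00000000e+00,  0.00000000e+00,
         1.00000000e+00]])}
```

View pics/scene0.png

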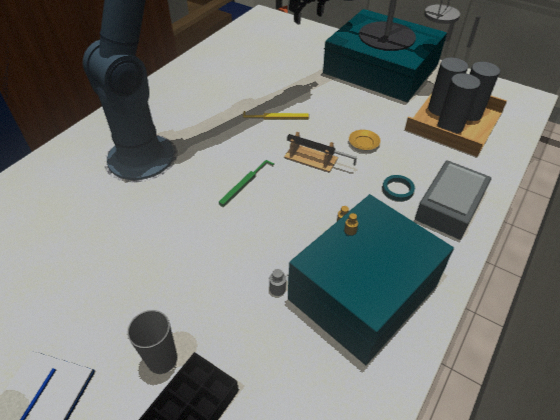

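View pics/top0.png

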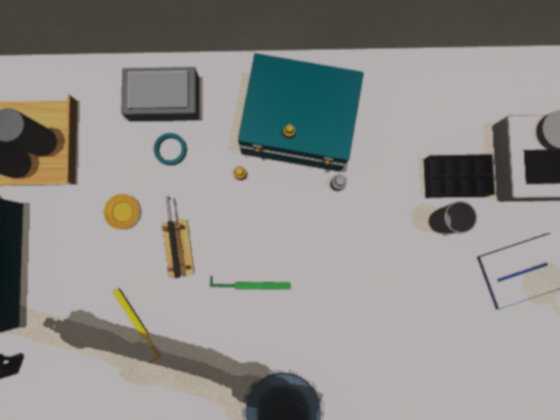

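View pics/wrist0.png

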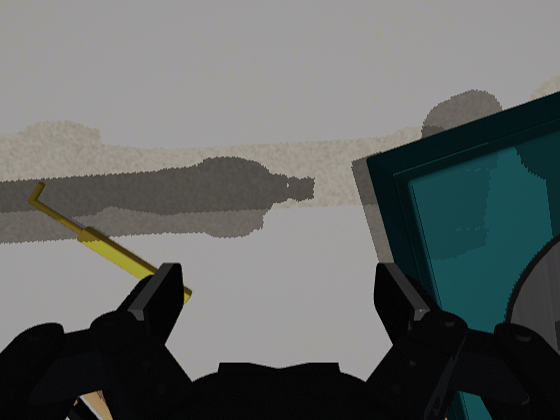

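```bash
cat > h.py <<'E'
import numpy as np,cv2
from cell import observe, viewer, order, nets
def K(name,c=None):
    c=c or viewer.get_calibration(name); f=210/np.tan(np.radians(c["vertical_fov"]/2)); return f,c["cx"],c["cy"]
from scipy.spatial.transform import Rotation as R
def Tcam(name,st=None):
    c=viewer.get_calibration(name)
    if name!="wrist": return c["world_from_camera"]
    T=np.eye(4);T[:3,:3]=R.from_euler("xyz",st["tcp_rot"],degrees=True).as_matrix();T[:3,3]=st["tcp_pos"]
    return T@c["tool_from_camera"]
def cloud(name,d,st=None):
    f,cx,cy=K(name); v,u=np.mgrid[:420,:560]
    P=np.stack([(u-cx)/f*d,(v-cy)/f*d,d],-1); T=Tcam(name,st)
    return P@T[:3,:3].T+T[:3,3]
def proj(name,p,st=None):
    T=np.linalg.inv(Tcam(name,st)); f,cx,cy=K(name); q=T[:3,:3]@np.asarray(p)+T[:3,3]
    return cx+f*q[0]/q[2],cy+f*q[1]/q[2]
E
python3 - <<'E'
from h import *
for n in ("top","scene"):
    z=np.load(n+"0.npz"); im,d=z["im"],z["d"]; P=cloud(n,d)
    print(n,"table z",np.median(P[(d>0)&(abs(P[...,2])<.03)][:,2]), (d==0).mean())
    X=P.reshape(-1,3); c=im.reshape(-1,3).astype(int)
    m=(d.reshape(-1)>0)&(abs(X[:,2]-.15)<.012)&(X[:,0]>.5)&(abs(X[:,1])<.3)&(c[:,2]>c[:,0]+25)
    Q=X[m]; print(len(Q),Q.min(0),Q.max(0),np.median(Q,0)); r=cv2.minAreaRect((Q[:,:2]*1000).astype(np.float32)); print("roof",r,cv2.boxPoints(r))
    for nm in ("case","rod","rest","weight_brass","weight_steel","weight_roof","canister","filler_ring","pan"):
        viewer.get_image(n) if nm=="case" else None
        for k in nets.cut_out(n,nm)[:4]:
            mm=k["mask"]&(d>0); q=P[mm]
            if len(q)==0: continue
            rr=cv2.minAreaRect((q[:,:2]*1000).astype(np.float32)) 
            print(nm,round(k["p"],2),np.round(k["bbox"]),"med",np.round(np.median(q,0),3),"rect",np.round(rr[0]),np.round(rr[1]),round(rr[2],1),"z95",round(np.percentile(q[:,2],95),3))
print(observe()["t"])
E
```

```text
top table z 5.698632735695597e-06 0.004000850340136054
9801 [ 0.64462378 -0.21127548  0.14257119] [0.91799042 0.09877325 0.1587788 ] [ 0.7810043  -0.05784994  0.14980228]
roof ((781.9576416015625, -55.82733154296875), (277.9611511230469, 231.06690979003906), 78.64080810546875) [[ 641.3138   -169.33014 ]
 [ 867.85455  -214.84088 ]
 [ 922.6015     57.675476]
 [ 696.0607    103.18622 ]]
case 0.63 [301. 113. 123. 125.] med [ 0.765 -0.053  0.149] rect [812. -52.] [299. 312.] 78.9 z95 0.153
case 0.2 [175. 238.  14.  82.] med [0.449 0.28  0.063] rect [465. 291.] [214.  29.] 7.5 z95 0.067
rod 0.97 [174. 237.  15.  81.] med [0.449 0.281 0.062] rect [466. 291.] [216.  28.] 7.5 z95 0.067
rod 0.84 [251. 285.  83.  12.] med [0.333 0.072 0.013] rect [334.  86.] [221.  24.] 85.2 z95 0.017
rest 0.7 [177. 248.  33.  57.] med [0.44  0.271 0.008] rect [437. 281.] [152.  74.] 8.8 z95 0.063
rest 0.58 [304. 113. 130. 123.] med [ 0.766 -0.055  0.149] rect [810. -63.] [324. 312.] 78.7 z95 0.153
weight_brass 0.53 [242. 175.   9.  14.] med [0.634 0.105 0.037] rect [638. 107.] [33. 32.] 11.6 z95 0.059
weight_s
[... 1543 characters left out ...]
57.  42.] med [0.444 0.267 0.006] rect [434. 282.] [165.  88.] 6.1 z95 0.053
rest 0.2 [279. 281.  22.  32.] med [ 0.616 -0.172  0.043] rect [ 605. -167.] [50. 34.] 7.0 z95 0.066
weight_brass 0.53 [341. 213.  12.  15.] med [0.638 0.099 0.049] rect [644.  88.] [ 28. 160.] 20.0 z95 0.057
weight_roof 0.65 [350. 223.  15.  20.] med [ 0.717 -0.033  0.177] rect [715. -31.] [24. 23.] 31.0 z95 0.2
canister 0.68 [153. 341.  49.  64.] med [ 0.499 -0.445  0.092] rect [ 468. -423.] [ 94. 156.] 69.3 z95 0.138
pan 0.74 [364. 141.  31.  20.] med [0.539 0.439 0.007] rect [543. 432.] [95. 95.] 86.2 z95 0.014
pan 0.64 [312. 151.  56.  43.] med [0.441 0.267 0.007] rect [433. 281.] [162.  83.] 7.4 z95 0.055
1.15
```

```bash
python3 - <<'E'
from h import *
for n in ("top","scene"):
    z=np.load(n+"0.npz"); im,d=z["im"].astype(int),z["d"]; P=cloud(n,d)
    m=(d>0)&(im.max(-1)<70)&(P[...,2]>.045)&(P[...,2]<.08)&(abs(P[...,0]-.44)<.13)&(abs(P[...,1]-.28)<.08)
    q=P[m]; r=cv2.minAreaRect((q[:,:2]*1000).astype(np.float32)); print(n,len(q),r,np.median(q,0))
    l=cv2.fitLine((q[:,:2]*1000).astype(np.float32),cv2.DIST_HUBER,0,.01,.01).ravel(); print(l,np.degrees(np.arctan2(l[1],l[0])))
    y0,x0=(180,140) if n=="top" else (110,270)
    c=z["im"][y0:y0+110,x0:x0+110]; cv2.imwrite(f"pics/{n}c.png",cv2.resize(c,None,fx=5,fy=5,interpolation=2)[:,:,::-1])
E
```

```text
top 285 ((433.2635803222656, 281.5643005371094), (142.63479614257812, 18.99510383605957), 7.500019073486328) [0.43336742 0.27789001 0.06318499]
[9.9061918e-01 1.3665152e-01 4.3369403e+02 2.7778519e+02] 7.85413
scene 297 ((436.9143371582031, 271.3860778808594), (146.47332763671875, 27.97960662841797), 7.239754676818848) [0.43857314 0.27311623 0.05885804]
[9.9144268e-01 1.3054298e-01 4.3685300e+02 2.7246405e+02] 7.50097
```

View pics/topc.png

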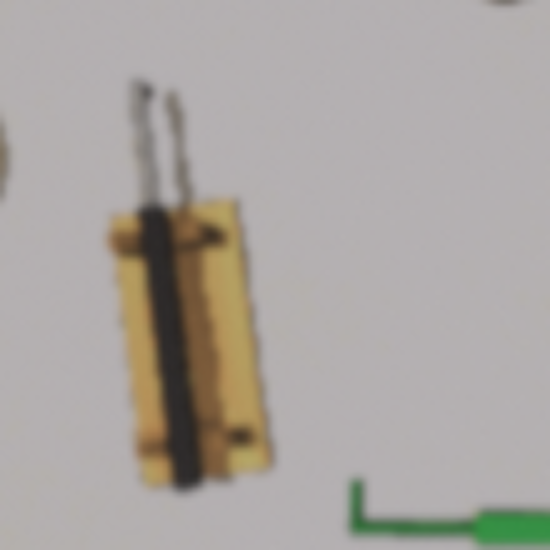

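Request:
{"name": "move_arm", "arguments": {"increments": [[0,0,1.94,1.56,-2.4,-0.2,1],[0,0,1.94,1.56,-2.4,-0.2,1],[0,0,1.94,1.56,-2.4,-0.2,1],[0,0,1.94,1.56,-2.4,-0.2,1],[0,0,1.94,1.56,-2.4,-0.2,1],[0,0,1.94,1.56,-2.4,-0.2,1],[0,0,1.94,1.56,-2.4,-0.2,1],[0,0,1.94,1.56,-2.4,-0.2,1],[0,0,1.94,1.56,-2.4,-0.2,1],[0,0,1.94,1.56,-2.4,-0.2,1],[0,0,1.94,1.56,-2.4,-0.2,1],[0,0,1.94,1.56,-2.4,-0.2,1],[0,0,1.94,1.56,-2.4,-0.2,1],[0,0,1.94,1.56,-2.4,-0.2,1],[0,0,0,0,0,0,1],[0,0,0,0,0,0,1]]}}

```text
t: 2.75
tcp_pos: [0.4359, 0.2763, 0.2114]
tcp_rot: [180.0, -0.0, -172.5]
ft_force: [-0.2, 0.5, -0.2]
width: 0.0853
```

```bash
cat > rod.py <<'E'
from h import *
import sys
tag=sys.argv[1]
st=observe(); im,d=viewer.get_image("wrist"); np.savez(f"wrist{tag}.npz",im=im,d=d); cv2.imwrite(f"pics/wrist{tag}.png",im[:,:,::-1])
print(st["t"],st["tcp_pos"],st["tcp_rot"],st["ft_force"],st["joints"])
P=cloud("wrist",d,st)
m=(d>0)&(im.max(-1)<75)&(P[...,2]>.048)&(P[...,2]<.08)&(abs(P[...,0]-.44)<.13)&(abs(P[...,1]-.28)<.08)
m2=cv2.morphologyEx(m.astype(np.uint8),cv2.MORPH_OPEN,np.ones((3,3)))>0
q=P[m2]; r=cv2.minAreaRect((q[:,:2]*1000).astype(np.float32)); print(len(q),r,np.median(q,0))
t=q[q[:,2]>np.percentile(q[:,2],50)-.004]
l=cv2.fitLine((t[:,:2]*1000).astype(np.float32),cv2.DIST_HUBER,0,.01,.01).ravel(); print(l,np.degrees(np.arctan2(l[1],l[0])),np.median(t[:,2]))
E
python3 rod.py 1
```

```text
2.75 [0.43591026 0.27625428 0.21141593] [ 1.79969060e+02 -1.16744122e-03 -1.72506495e+02] [-0.16727256  0.52573754 -0.20091239] [-47.61853203   9.03738028  11.67640013 111.96327653  -2.15357628
  59.18739201  62.51340396]
2708 ((433.5433044433594, 287.1681213378906), (48.590599060058594, 148.66183471679688), 89.42991638183594) [0.43159018 0.27872143 0.06455081]
[9.9148875e-01 1.3019235e-01 4.2801758e+02 2.7871158e+02] 7.480707 0.06461010266924677
```

View pics/wrist1.png

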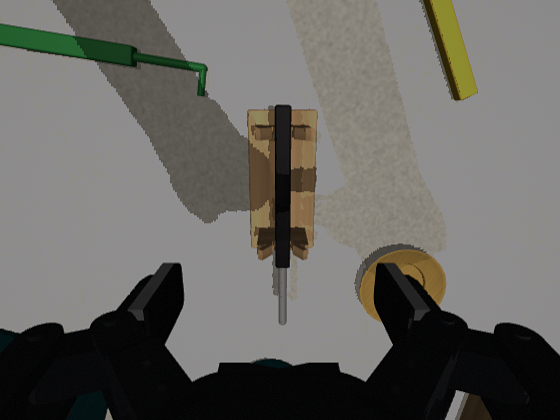

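```bash
python3 - <<'E'
from h import *
st=observe(); z=np.load("wrist1.npz"); im,d=z["im"],z["d"]; P=cloud("wrist",d,st)
m=(im.max(-1)<75)&(P[...,2]>.058)&(P[...,2]<.072)
m[:,:270]=0;m[:,296:]=0
q=P[m]; r=cv2.minAreaRect((q[:,:2]*1000).astype(np.float32)); print(len(q),r,np.median(q,0))
vv,uu=np.where(m); print(vv.min(),vv.max(),uu.min(),uu.max())
for v in range(110,270,20): print(v,np.round(P[v,274:294,2],3)[::3], uu[vv==v].min(),uu[vv==v].max(), np.round(P[v,uu[vv==v]].mean(0),4))
# shaft
for v in (275,290,305,315):
    s=[u for u in range(270,296) if P[v,u,2]>.04]; print(v,P[v,s].mean(0) if s else None)
E
```

```text
2542 ((464.5280456542969, 284.9963684082031), (212.93130493164062, 23.945419311523438), 9.017341613769531) [0.42565093 0.27993833 0.06460886]
105 321 270 295
110 [0.01  0.065 0.064 0.065 0.064 0.347 0.009] 275 290 [0.3631 0.2709 0.0649]
130 [0.047 0.066 0.065 0.065 0.065 0.066 0.046] 275 290 [0.3791 0.2735 0.0651]
150 [0.009 0.064 0.065 0.065 0.065 0.065 0.009] 275 290 [0.3957 0.2758 0.0647]
170 [0.009 0.066 0.066 0.065 0.066 0.064 0.008] 275 290 [0.4128 0.2782 0.065 ]
190 [0.008 0.065 0.065 0.064 0.065 0.064 0.009] 275 290 [0.4307 0.2807 0.0645]
210 [0.008 0.065 0.064 0.064 0.064 0.065 0.008] 275 289 [0.4492 0.2828 0.0646]
230 [0.019 0.064 0.064 0.065 0.065 0.065 0.019] 275 289 [0.4685 0.2854 0.0645]
250 [-0.     0.064  0.065  0.064  0.065  0.063  0.001] 275 289 [0.4884 0.2882 0.0644]
275 [0.51730895 0.29273931 0.05883719]
290 [0.53394293 0.29505173 0.05867534]
305 [0.55109126 0.29743018 0.05852474]
315 [0.5624224  0.29847161 0.05910286]
```

Request:
{"name": "move_arm", "arguments": {"increments": [[0,0,0.2,-0.5,0.43,-1.0,1],[0,0,0,0,0,-2.5,1],[0,0,0,0,0,-2.5,1],[0,0,0,0,0,-2.5,1],[0,0,0,0,0,-2.5,1],[0,0,0,0,0,-1.5,1],[0,0,0,0,0,-1.0,1],[0,0,0,0,0,0,1],[0,0,0,0,0,0,1]]}}

```text
t: 3.7
tcp_pos: [0.4304, 0.2819, 0.0765]
tcp_rot: [180.0, 0.0, -172.1]
ft_force: [1.1, 0.6, 0.9]
width: 0.0852
```

```bash
python3 rod.py 2 | head -1
```

```text
3.7 [0.43039177 0.28185371 0.0764589 ] [ 1.79973105e+02  1.10360238e-02 -1.72091244e+02] [1.08249373 0.6006536  0.88738888] [-46.82488585  20.01396067  10.28136503 117.54037571  -5.18127785
```

View pics/wrist2.png

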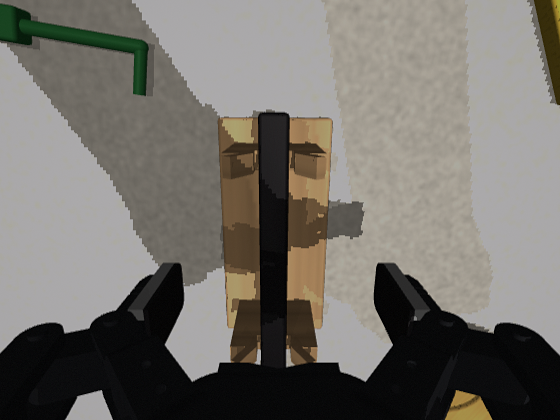

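```bash
python3 - <<'E'
from h import *
st=observe(); z=np.load("wrist2.npz"); im,d=z["im"],z["d"]; P=cloud("wrist",d,st)
for v in range(125,350,30):
    s=[u for u in range(235,310) if .058<P[v,u,2]<.072]; print(v,s[0],s[-1],np.round(P[v,s].mean(0),4))
s=[(v,P[v,274]) for v in range(108,120)]; print(s[0],s[4])
for v in range(108,120): print(v,P[v,274])
E
```

```text
125 258 289 [0.3655 0.2706 0.0652]
155 235 309 [0.3788 0.2715 0.0639]
185 259 288 [0.3922 0.2742 0.0652]
215 259 287 [0.4067 0.2759 0.0653]
245 260 287 [0.422  0.2782 0.0652]
275 260 286 [0.4382 0.2801 0.0652]
305 260 286 [0.4555 0.2825 0.0651]
335 261 286 [0.4737 0.285  0.0652]
(108, array([0.35843681, 0.26910596, 0.00183728])) (112, array([0.36009878, 0.27006517, 0.06421555]))
108 [0.35843681 0.26910596 0.00183728]
109 [0.35902414 0.26918318 0.00164246]
110 [0.35960846 0.26927092 0.00237669]
111 [0.36020464 0.269339   0.00130305]
112 [0.36009878 0.27006517 0.06421555]
113 [0.36051613 0.27012036 0.06410382]
114 [0.36092812 0.27017954 0.0643931 ]
115 [0.36133346 0.27024127 0.06497628]
116 [0.36173479 0.27030322 0.06562331]
117 [0.36214461 0.27036097 0.06581609]
118 [0.36256614 0.27041522 0.06557646]
119 [0.36297049 0.27047449 0.06596145]
```

Request:
{"name": "move_arm", "arguments": {"increments": [[0,0,-0.3,0.26,-0.24,-0.6,1],[0,0,0,0,0,-1.0,1],[0,0,0,0,0,-1.0,1],[0,0,0,0,0,-0.6,1],[0,0,0,0,0,0,1],[0,0,0,0,0,0,1]]}}

```text
t: 4.35
tcp_pos: [0.433, 0.2784, 0.0438]
tcp_rot: [-180.0, -0.0, -172.5]
ft_force: [-0.7, -0.5, -1.0]
width: 0.0856
```

Request:
{"name": "move_arm", "arguments": {"increments": [[0,0,0,0,0.1,0,1],[0,0,0,0,0,0,0.7],[0,0,0,0,0,0,0.5],[0,0,0,0,0,0,0.35],[0,0,0,0,0,0,0.25],[0,0,0,0,0,0,0.15],[0,0,0,0,0,0,0.0],[0,0,0,0,0,0,0],[0,0,0,0,0,0,0],[0,0,0,0,0,0,0],[0,0,0,0,0,0,0]]}}

```text
t: 5.45
tcp_pos: [0.4333, 0.2796, 0.0445]
tcp_rot: [180.0, 0.0, -172.5]
ft_force: [-2.2, -0.5, 4.2]
width: 0.0135
```

```bash
python3 rod.py 3 | head -2
```

```text
5.45 [0.43331165 0.27959222 0.04448867] [ 1.79995612e+02  2.44083989e-03 -1.72460890e+02] [-2.18297916 -0.47722001  4.19218684] [-46.02890953  23.3538423    9.88362521 117.97392545  -6.19214622
  39.1421733   65.40787968]
```

View pics/wrist3.png

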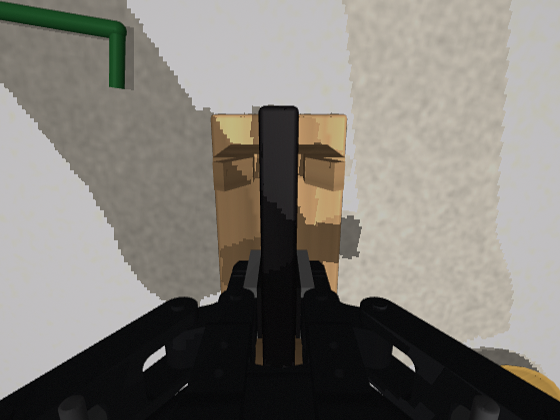

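Request:
{"name": "move_arm", "arguments": {"increments": [[0,0,0,0,0,0.5,0],[0,0,0,0,0,1.0,0],[0,0,0,0,0,1.0,0],[0,0,0,0,0,1.0,0],[0,0,0,0,0,1.5,0],[0,0,0,0,0,1.5,0],[0,0,0,0,0,0.0,0],[0,0,0,0,0,0.0,0],[0,0,0,0,0,0.0,0]]}}

```text
t: 6.4
tcp_pos: [0.4327, 0.2792, 0.1087]
tcp_rot: [-180.0, -0.1, -172.5]
ft_force: [0.4, -0.0, -1.6]
width: 0.0131
```

```bash
python3 rod.py 4 | head -2; python3 - <<'E'
from h import *
st=observe()
for k in (3,4):
    z=np.load(f"wrist{k}.npz"); im,d=z["im"],z["d"]; P=cloud("wrist",d,st); 
    T=np.linalg.inv(Tcam("wrist",st)@np.linalg.inv(viewer.get_calibration("wrist")["tool_from_camera"])); P=P@T[:3,:3].T+T[:3,3]
    for v in range(115,241,25):
        s=[u for u in range(255,305) if d[v,u]>0 and -.03<P[v,u,2]<-.01]; print(k,v,s[0],s[-1],np.round(np.median(P[v,s],0)*1000,1))
    c=[v for v in range(90,130) if -.03<P[v,278,2]<-.01][0]; print("end",c,P[c,278])
im,d=viewer.get_image("scene"); cv2.imwrite("pics/scene4.png",im[:,:,::-1])
E
```

```text
6.4 [0.43268534 0.27916516 0.1087252 ] [-1.79966076e+02 -6.00442710e-02 -1.72461457e+02] [ 0.40037876 -0.0431001  -1.63473592] [-47.08533659  17.06518307  10.93749427 116.54755898  -4.37769601
  46.83230364  63.92192333]
3 115 259 298 [ 71.2  -0.1 -20.3]
3 140 259 298 [ 62.8  -0.1 -20.3]
3 165 259 297 [ 54.   -0.3 -20.1]
3 190 260 297 [ 44.9  -0.1 -20.1]
3 215 260 296 [ 35.4  -0.2 -20.3]
3 240 261 296 [ 25.4  -0.  -20.4]
end 105 [ 0.07442599 -0.00026414 -0.01870141]
4 115 259 298 [ 71.2  -0.1 -20.3]
4 140 259 298 [ 62.8  -0.1 -20.5]
4 165 259 297 [ 54.   -0.3 -20.1]
4 190 260 297 [ 44.9  -0.1 -20.2]
4 215 260 296 [ 35.3  -0.2 -20.2]
4 240 261 296 [ 25.3  -0.  -20.2]
end 105 [ 0.07443277 -0.00026472 -0.01810871]
```

View pics/scene4.png

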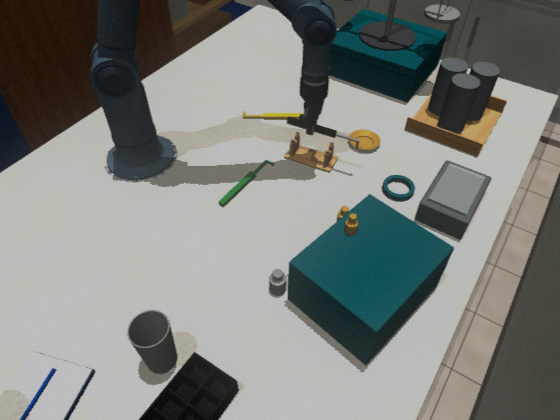

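Request:
{"name": "move_arm", "arguments": {"increments": [[0,0,-0.8,0.3,-1.2,0,0],[0,0,-1.6,0.58,-2.4,0,0],[0,0,-1.6,0.58,-2.4,0,0],[0,0,-1.6,0.58,-2.4,0,0],[0,0,-1.6,0.58,-2.4,0,0],[0,0,-1.6,0.58,-2.4,0,0],[0,0,-1.6,0.58,-2.4,0,0],[0,0,-1.6,0.58,-2.4,0,0],[0,0,-1.6,0.58,-2.4,0,0],[0,0,-1.6,0.58,-2.4,0,0],[0,0,-1.6,0.58,-2.4,0,0],[0,0,-1.3,0.58,-1.6,0,0],[0,0,-0.8,0.25,-1.2,0,0],[0,0,0,0,0,0,0],[0,0,0,0,0,0,0],[0,0,0,0,0,0,0]]}}

```text
t: 8.1
tcp_pos: [0.5022, 0.0011, 0.1091]
tcp_rot: [180.0, -0.0, 168.8]
ft_force: [0.2, -0.3, -0.2]
width: 0.0131
```

```bash
cat > show.py <<'E'
from h import *
import sys
tag=sys.argv[1]; st=observe()
ims=[]
lip=np.array([.6685,-.034,0]);a=np.radians(-11.35);ex=np.array([np.cos(a),np.sin(a),0]);ey=np.array([-np.sin(a),np.cos(a),0])
for n,(x,y) in (("scene",(390,225)),("top",(290,180))):
    im,d=viewer.get_image(n); np.savez(f"{n}{tag}.npz",im=im,d=d)
    x=min(max(x-100,0),360);y=min(max(y-75,0),270)
    ims.append(cv2.resize(im[y:y+150,x-0:x+200],None,fx=4,fy=4,interpolation=2) if False else im[y:y+150,x:x+200])
cv2.imwrite(f"pics/show{tag}.png",cv2.resize(np.hstack(ims),None,fx=2,fy=2,interpolation=2)[:,:,::-1])
Rm=R.from_euler("xyz",st["tcp_rot"],degrees=True).as_matrix()
tip=st["tcp_pos"]+Rm@np.array([-.140,0,.0147]); q=tip-lip
print("t",st["t"],"tcp",st["tcp_pos"].round(4),st["tcp_rot"].round(2),"F",st["ft_force"].round(2),"Fcase",(st["ft_force"]@ex).round(2))
print("prong tip case mm",(q@ex*1000).round(1),(q@ey*1000).round(1),(tip[2]*1000).round(1))
E
python3 show.py 5
```

```text
t 8.1 tcp [0.5022 0.0011 0.1091] [ 1.7996e+02 -4.0000e-02  1.6877e+02] F [ 0.24 -0.29 -0.25] Fcase 0.29
prong tip case mm -29.9 2.0 94.3
```

View pics/show5.png

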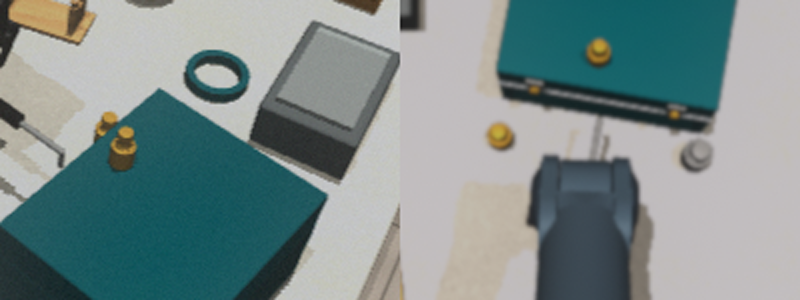

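Request:
{"name": "move_arm", "arguments": {"increments": [[0,0,0,-0.04,-0.2,-1,0],[0,0,0,0,0,-1.5,0],[0,0,0,0,0,-1.5,0],[0,0,0,0,0,-1.5,0],[0,0,0,0,0,-1.0,0],[0,0,0,0,0,-0.7,0],[0,0,0,0,0,0,0],[0,0,0,0,0,0,0],[0,0,0,0,0,0,0]]}}

```text
t: 9.1
tcp_pos: [0.5029, -0.0025, 0.0379]
tcp_rot: [180.0, 0.1, 168.6]
ft_force: [0.9, 0.4, -0.2]
width: 0.0133
```

```bash
python3 show.py 6
```

```text
t 9.1 tcp [ 0.5029 -0.0025  0.0379] [1.7997e+02 8.0000e-02 1.6864e+02] F [ 0.87  0.45 -0.21] Fcase 0.77
prong tip case mm -28.6 -1.7 23.4
```

View pics/show6.png

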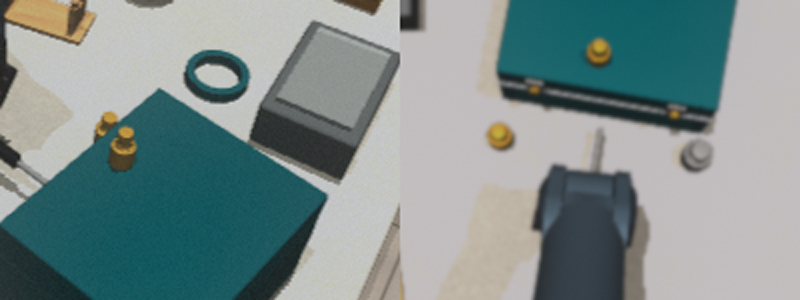

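Request:
{"name": "move_arm", "arguments": {"increments": [[0,0,0,0.4,-0.08,-0.1,0],[0,0,0,0.4,-0.08,0,0],[0,0,0,0.4,-0.08,0,0],[0,0,0,0.4,-0.08,0,0],[0,0,0,0.2,-0.04,0,0],[0,0,0,0.1,-0.02,0,0],[0,0,0,0.1,-0.02,0,0]]}}

```text
t: 9.9
tcp_pos: [0.5221, -0.0065, 0.0362]
tcp_rot: [-180.0, -0.0, 168.6]
ft_force: [-1.0, 0.0, -1.3]
width: 0.0128
```

Request:
{"name": "move_arm", "arguments": {"increments": [[0,0,0,0.1,-0.02,0,0],[0,0,0,0.1,-0.02,0,0],[0,0,0,0.1,-0.02,0,0],[0,0,0,0.1,-0.02,0,0]]}}

```text
t: 10.3
tcp_pos: [0.5261, -0.0073, 0.0363]
tcp_rot: [-180.0, -0.0, 168.6]
ft_force: [0.7, 0.4, -1.6]
width: 0.0128
```

Request:
{"name": "move_arm", "arguments": {"increments": [[0,0,0,0.1,-0.02,0,0],[0,0,0,0.1,-0.02,0,0],[0,0,0,0.1,-0.02,0,0],[0,0,0,0.1,-0.02,0,0]]}}

```text
t: 10.7
tcp_pos: [0.5302, -0.0081, 0.0363]
tcp_rot: [-180.0, -0.0, 168.6]
ft_force: [0.6, -0.6, -1.4]
width: 0.013
```

Request:
{"name": "move_arm", "arguments": {"increments": [[0,0,0,0.1,-0.02,0,0],[0,0,0,0.1,-0.02,0,0],[0,0,0,0.1,-0.02,0,0],[0,0,0,0.1,-0.02,0,0]]}}

```text
t: 11.1
tcp_pos: [0.5342, -0.0089, 0.0363]
tcp_rot: [-180.0, 0.0, 168.6]
ft_force: [-0.5, 0.5, -1.1]
width: 0.0132
```

Request:
{"name": "move_arm", "arguments": {"increments": [[0,0,0,0.1,-0.02,0,0],[0,0,0,0.1,-0.02,0,0],[0,0,0,0.1,-0.02,0,0],[0,0,0,0.1,-0.02,0,0]]}}

```text
t: 11.5
tcp_pos: [0.5382, -0.0097, 0.0363]
tcp_rot: [-180.0, -0.0, 168.6]
ft_force: [-0.9, -0.3, -1.0]
width: 0.0131
```

Request:
{"name": "move_arm", "arguments": {"increments": [[0,0,0,0.1,-0.02,0,0],[0,0,0,0.1,-0.02,0,0],[0,0,0,0.1,-0.02,0,0],[0,0,0,0.1,-0.02,0,0]]}}

```text
t: 11.9
tcp_pos: [0.5422, -0.0105, 0.0363]
tcp_rot: [-180.0, -0.0, 168.6]
ft_force: [-1.1, 0.3, -1.6]
width: 0.0127
```

Request:
{"name": "move_arm", "arguments": {"increments": [[0,0,0,0.1,-0.02,0,0],[0,0,0,0.1,-0.02,0,0],[0,0,0,0.1,-0.02,0,0],[0,0,0,0.1,-0.02,0,0]]}}

```text
t: 12.3
tcp_pos: [0.5462, -0.0113, 0.0363]
tcp_rot: [-180.0, -0.0, 168.6]
ft_force: [-0.4, -0.1, -1.7]
width: 0.0129
```

Request:
{"name": "move_arm", "arguments": {"increments": [[0,0,0,0.1,-0.02,0,0],[0,0,0,0.1,-0.02,0,0],[0,0,0,0.1,-0.02,0,0],[0,0,0,0.1,-0.02,0,0]]}}

```text
t: 12.7
tcp_pos: [0.5502, -0.0121, 0.0363]
tcp_rot: [180.0, -0.0, 168.6]
ft_force: [-0.1, -0.1, -1.3]
width: 0.0131
```

Request:
{"name": "move_arm", "arguments": {"increments": [[0,0,0,0.1,-0.02,0,0],[0,0,0,0.1,-0.02,0,0],[0,0,0,0.1,-0.02,0,0],[0,0,0,0.1,-0.02,0,0]]}}

```text
t: 13.1
tcp_pos: [0.5542, -0.0129, 0.0363]
tcp_rot: [-180.0, -0.0, 168.6]
ft_force: [0.3, 0.2, -1.3]
width: 0.0129
```

Request:
{"name": "move_arm", "arguments": {"increments": [[0,0,0,0.1,-0.02,0,0],[0,0,0,0.1,-0.02,0,0],[0,0,0,0.1,-0.02,0,0],[0,0,0,0.1,-0.02,0,0]]}}

```text
t: 13.5
tcp_pos: [0.5582, -0.0137, 0.0363]
tcp_rot: [-180.0, -0.0, 168.6]
ft_force: [0.6, -0.0, -0.9]
width: 0.0133
```

Request:
{"name": "move_arm", "arguments": {"increments": [[0,0,0,0.1,-0.02,0,0],[0,0,0,0.1,-0.02,0,0],[0,0,0,0.1,-0.02,0,0],[0,0,0,0.1,-0.02,0,0]]}}

```text
t: 13.9
tcp_pos: [0.5622, -0.0145, 0.0363]
tcp_rot: [-180.0, 0.0, 168.6]
ft_force: [0.6, -0.7, -1.4]
width: 0.013
```

Request:
{"name": "move_arm", "arguments": {"increments": [[0,0,0,0.1,-0.02,0,0],[0,0,0,0.1,-0.02,0,0],[0,0,0,0.1,-0.02,0,0],[0,0,0,0.1,-0.02,0,0]]}}

```text
t: 14.3
tcp_pos: [0.5662, -0.0153, 0.0363]
tcp_rot: [-180.0, -0.0, 168.6]
ft_force: [0.0, -0.6, -2.2]
width: 0.0129
```

Request:
{"name": "move_arm", "arguments": {"increments": [[0,0,0,0.1,-0.02,0,0],[0,0,0,0.1,-0.02,0,0],[0,0,0,0.1,-0.02,0,0],[0,0,0,0.1,-0.02,0,0]]}}

```text
t: 14.7
tcp_pos: [0.5702, -0.0161, 0.0363]
tcp_rot: [-180.0, -0.0, 168.6]
ft_force: [-0.2, -0.1, -2.0]
width: 0.0133
```

Request:
{"name": "move_arm", "arguments": {"increments": [[0,0,0,0.1,-0.02,0,0],[0,0,0,0.1,-0.02,0,0],[0,0,0,0.1,-0.02,0,0],[0,0,0,0.1,-0.02,0,0]]}}

```text
t: 15.1
tcp_pos: [0.5737, -0.0168, 0.0362]
tcp_rot: [-180.0, -0.1, 168.6]
ft_force: [-1.9, 0.5, -1.1]
width: 0.0127
```

```bash
python3 show.py 7
```

```text
t 15.1 tcp [ 0.5737 -0.0168  0.0362] [-1.7999e+02 -7.0000e-02  1.6864e+02] F [-1.88  0.47 -1.1 ] Fcase -1.93
prong tip case mm 43.7 -1.9 21.3
```

View pics/show7.png

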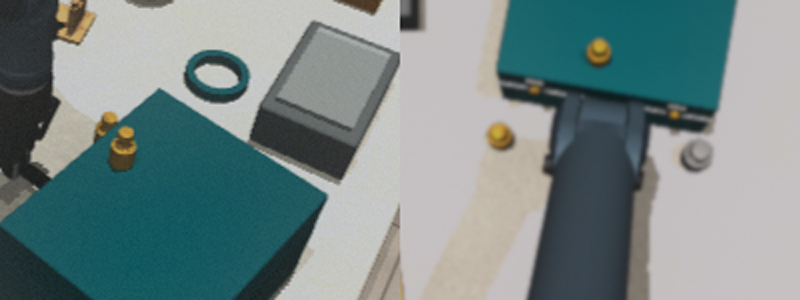

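Request:
{"name": "move_arm", "arguments": {"increments": [[0,0,0,0.05,-0.01,0,0],[0,0,0,0.05,-0.01,0,0]]}}

```text
t: 15.4
tcp_pos: [0.5738, -0.0169, 0.0359]
tcp_rot: [-180.0, -0.2, 168.6]
ft_force: [-3.6, 0.2, 1.2]
width: 0.0129
```

Request:
{"name": "move_arm", "arguments": {"increments": [[0,0,0,-0.25,0.05,0,0],[0,0,0,-0.25,0.05,0,0],[0,0,0,0,0,0.7,0],[0,0,0,0,0,0.8,0],[0,0,0,0,0,0.7,0],[0,0,0,0,0,0,0],[0,0,0,0,0,0,0]]}}

```text
t: 16.1
tcp_pos: [0.5707, -0.016, 0.0589]
tcp_rot: [180.0, 0.1, 168.6]
ft_force: [-0.1, 0.4, -0.5]
width: 0.0128
```

```bash
python3 show.py 8
```

```text
t 16.1 tcp [ 0.5707 -0.016   0.0589] [1.7997e+02 7.0000e-02 1.6864e+02] F [-0.08  0.38 -0.48] Fcase -0.16
prong tip case mm 40.6 -1.6 44.4
```

Request:
{"name": "move_arm", "arguments": {"increments": [[0,0,0,0.4,-0.08,0,0],[0,0,0,0.5,-0.1,0,0],[0,0,0,0.5,-0.1,0,0],[0,0,0,0.5,-0.1,0,0],[0,0,0,0.33,-0.07,0,0],[0,0,0,0,0,0,0],[0,0,0,0,0,0,0],[0,0,0,0,0,0,0]]}}

```text
t: 17.0
tcp_pos: [0.5921, -0.0205, 0.0581]
tcp_rot: [-180.0, -0.0, 168.6]
ft_force: [-0.0, -0.4, -0.8]
width: 0.0131
```

```bash
python3 show.py 9
```

```text
t 17.0 tcp [ 0.5921 -0.0205  0.0581] [-1.8000e+02 -3.0000e-02  1.6863e+02] F [-0.04 -0.37 -0.82] Fcase 0.03
prong tip case mm 62.4 -1.9 43.4
```

View pics/show9.png

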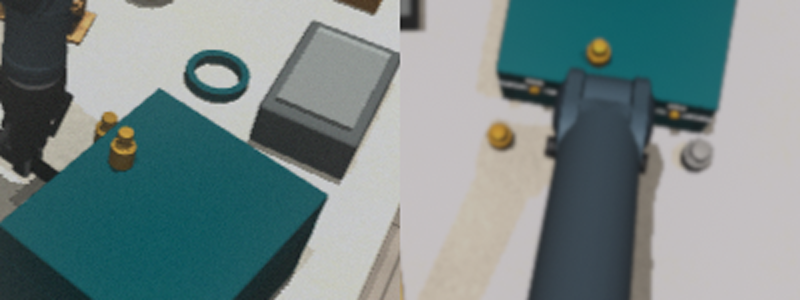

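Request:
{"name": "move_arm", "arguments": {"increments": [[0,0,0,0.08,-0.02,-0.3,0],[0,0,0,0,0,-0.3,0],[0,0,0,0,0,-0.2,0],[0,0,0,0,0,-0.15,0],[0,0,0,0,0,-0.15,0]]}}

```text
t: 17.6
tcp_pos: [0.5931, -0.0208, 0.047]
tcp_rot: [-180.0, -0.0, 168.6]
ft_force: [-0.6, -0.6, -0.6]
width: 0.013
```

Request:
{"name": "move_arm", "arguments": {"increments": [[0,0,0,0,0,-0.15,0],[0,0,0,0,0,-0.15,0],[0,0,0,0,0,-0.15,0],[0,0,0,0,0,-0.1,0]]}}

```text
t: 18.0
tcp_pos: [0.5932, -0.0208, 0.0416]
tcp_rot: [-180.0, -0.0, 168.6]
ft_force: [0.2, -0.2, -1.1]
width: 0.013
```

Request:
{"name": "move_arm", "arguments": {"increments": [[0,0,0,0,0,-0.2,0],[0,0,0,0,0,-0.2,0],[0,0,0,-0.1,0.02,0,0],[0,0,0,-0.1,0.02,0,0],[0,0,0,-0.1,0.02,0,0],[0,0,0,-0.1,0.02,0,0],[0,0,0,-0.1,0.02,0,0]]}}

```text
t: 18.7
tcp_pos: [0.59, -0.0201, 0.0383]
tcp_rot: [180.0, 0.2, 168.6]
ft_force: [4.4, -1.4, -3.4]
width: 0.0129
```

Request:
{"name": "move_arm", "arguments": {"increments": [[0,0,0,-0.1,0.02,0,0],[0,0,0,-0.15,0.03,0,0],[0,0,0,-0.2,0.04,0,0],[0,0,0,-0.2,0.04,0,0],[0,0,0,-0.2,0.04,0,0]]}}

```text
t: 19.2
tcp_pos: [0.582, -0.0185, 0.0384]
tcp_rot: [180.0, 0.3, 168.6]
ft_force: [5.6, -1.4, -3.5]
width: 0.013
```

Request:
{"name": "move_arm", "arguments": {"increments": [[0,0,0,-0.29,0.06,0,0],[0,0,0,-0.29,0.06,0,0],[0,0,0,-0.29,0.06,0,0],[0,0,0,-0.29,0.06,0,0],[0,0,0,-0.29,0.06,0,0],[0,0,0,-0.29,0.06,0,0],[0,0,0,-0.29,0.06,0,0],[0,0,0,-0.29,0.06,0,0],[0,0,0,-0.29,0.06,0,0],[0,0,0,-0.29,0.06,0,0],[0,0,0,-0.29,0.06,0,0],[0,0,0,-0.29,0.06,0,0],[0,0,0,-0.29,0.06,0,0],[0,0,0,-0.29,0.06,0,0],[0,0,0,-0.29,0.06,0,0],[0,0,0,-0.29,0.06,0,0],[0,0,0,-0.29,0.06,0,0],[0,0,0,-0.29,0.06,0,0],[0,0,0,-0.29,0.06,0,0],[0,0,0,-0.2,0.04,0,0]]}}

```text
t: 21.2
tcp_pos: [0.5248, -0.0069, 0.0385]
tcp_rot: [180.0, 0.3, 168.6]
ft_force: [4.9, -1.8, -4.2]
width: 0.013
```

```bash
python3 show.py 10
```

```text
t 21.2 tcp [ 0.5248 -0.0069  0.0385] [179.99   0.28 168.59] F [ 4.9  -1.84 -4.15] Fcase 5.16
prong tip case mm -6.1 -1.9 24.5
```

View pics/show10.png

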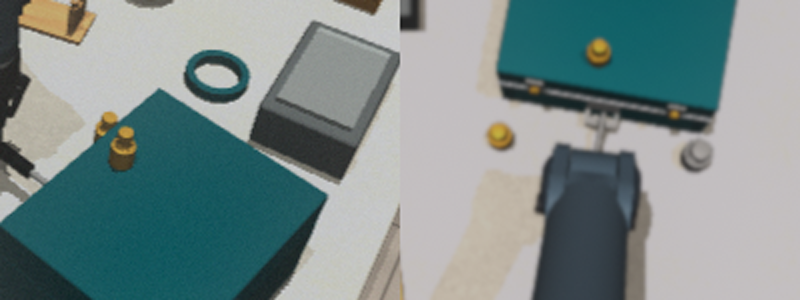

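Request:
{"name": "move_arm", "arguments": {"increments": [[0,0,0,-0.2,0.04,0,0],[0,0,0,-0.29,0.06,0,0],[0,0,0,-0.29,0.06,0,0],[0,0,0,-0.29,0.06,0,0],[0,0,0,-0.29,0.06,0,0],[0,0,0,-0.29,0.06,0,0],[0,0,0,-0.29,0.06,0,0],[0,0,0,-0.29,0.06,0,0],[0,0,0,-0.29,0.06,0,0],[0,0,0,-0.2,0.04,0,0],[0,0,0,-0.1,0.02,0,0],[0,0,0,-0.1,0.02,0,0]]}}

```text
t: 22.5
tcp_pos: [0.4952, -0.0009, 0.0384]
tcp_rot: [180.0, 0.2, 168.6]
ft_force: [5.2, -2.0, -3.8]
width: 0.0128
```

Request:
{"name": "move_arm", "arguments": {"increments": [[0,0,0,-0.07,0.014,0,0],[0,0,0,-0.07,0.014,0,0],[0,0,0,-0.07,0.014,0,0]]}}

```text
t: 22.8
tcp_pos: [0.4931, -0.0005, 0.0384]
tcp_rot: [180.0, 0.2, 168.6]
ft_force: [5.2, -1.9, -4.3]
width: 0.0129
```

Request:
{"name": "move_arm", "arguments": {"increments": [[0,0,0,-0.06,0.012,0,0],[0,0,0,-0.06,0.012,0,0],[0,0,0,-0.06,0.012,0,0]]}}

```text
t: 23.1
tcp_pos: [0.4913, -0.0001, 0.0384]
tcp_rot: [180.0, 0.2, 168.6]
ft_force: [5.7, -1.3, -3.1]
width: 0.0131
```

Request:
{"name": "move_arm", "arguments": {"increments": [[0,0,0,-0.06,0.012,0,0],[0,0,0,-0.06,0.012,0,0],[0,0,0,-0.06,0.012,0,0]]}}

```text
t: 23.4
tcp_pos: [0.4895, 0.0002, 0.0384]
tcp_rot: [180.0, 0.2, 168.6]
ft_force: [5.5, -2.1, -4.2]
width: 0.0129
```

Request:
{"name": "move_arm", "arguments": {"increments": [[0,0,0,-0.06,0.012,0,0],[0,0,0,-0.06,0.012,0,0],[0,0,0,-0.06,0.012,0,0]]}}

```text
t: 23.7
tcp_pos: [0.488, 0.0006, 0.0384]
tcp_rot: [180.0, 0.2, 168.6]
ft_force: [6.5, -1.6, -4.4]
width: 0.0133
```

Request:
{"name": "move_arm", "arguments": {"increments": [[0,0,0,-0.05,0.01,0,0],[0,0,0,-0.05,0.01,0,0]]}}

```text
t: 23.9
tcp_pos: [0.488, 0.0006, 0.0387]
tcp_rot: [180.0, 0.4, 168.6]
ft_force: [8.2, -1.9, -6.3]
width: 0.0126
```

Request:
{"name": "move_arm", "arguments": {"increments": [[0,0,0,0,0,0,0],[0,0,0,0,0,0,0]]}}

```text
t: 24.1
tcp_pos: [0.488, 0.0006, 0.0387]
tcp_rot: [180.0, 0.4, 168.6]
ft_force: [6.3, -1.8, -5.8]
width: 0.0132
```

```bash
python3 show.py 11
```

```text
t 24.1 tcp [0.488  0.0006 0.0387] [179.98   0.36 168.57] F [ 6.31 -1.8  -5.81] Fcase 6.54
prong tip case mm -43.7 -1.8 24.9
```

View pics/show11.png

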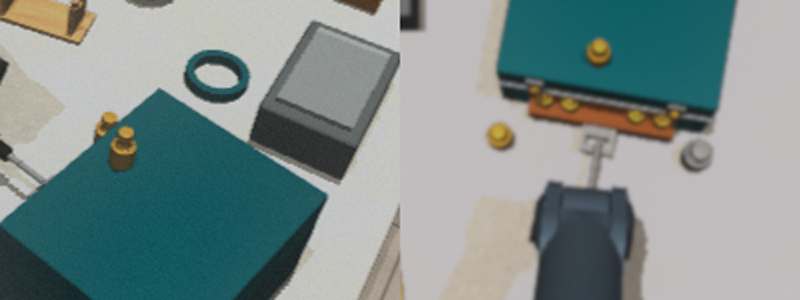

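Request:
{"name": "move_arm", "arguments": {"increments": [[0,0,0,0.1,-0.02,0,0],[0,0,0,0.1,-0.02,0,0],[0,0,0,0.1,-0.02,0,0],[0,0,0,0.1,-0.02,0,0],[0,0,0,0,0,0,0],[0,0,0,0,0,0,0]]}}

```text
t: 24.8
tcp_pos: [0.4882, 0.0007, 0.0376]
tcp_rot: [-180.0, -0.1, 168.6]
ft_force: [-0.1, -0.8, -1.3]
width: 0.0135
```

Request:
{"name": "move_arm", "arguments": {"increments": [[0,0,0,0.1,-0.02,0,0],[0,0,0,0.1,-0.02,0,0],[0,0,0,0,0,0,0],[0,0,0,0,0,0.2,0],[0,0,0,0,0,0.3,0],[0,0,0,0,0,0.3,0]]}}

```text
t: 25.4
tcp_pos: [0.4909, 0.0002, 0.046]
tcp_rot: [-180.0, -0.0, 168.6]
ft_force: [0.1, -0.0, -0.5]
width: 0.013
```

Request:
{"name": "move_arm", "arguments": {"increments": [[0,0,0,0,0,0.4,0],[0,0,0,0,0,0.6,0],[0,0,0,0,0,1.0,0],[0,0,0,0,0,1.5,0],[0,0,0,0,0,1.5,0],[0,0,0,0,0,1.5,0],[0,0,0,0,0,0,0],[0,0,0,0,0,0,0]]}}

```text
t: 26.2
tcp_pos: [0.4913, 0.0003, 0.1113]
tcp_rot: [180.0, 0.1, 168.6]
ft_force: [-0.0, -0.3, -1.4]
width: 0.0129
```

```bash
python3 show.py 12; python3 - <<'E'
from h import *
st=observe(); im,d=viewer.get_image("wrist"); P=cloud("wrist",d,st); T=np.linalg.inv(Tcam("wrist",st)@np.linalg.inv(viewer.get_calibration("wrist")["tool_from_camera"])); P=P@T[:3,:3].T+T[:3,3]
for v in range(115,241,25):
    s=[u for u in range(255,305) if d[v,u]>0 and -.03<P[v,u,2]<-.01]; print(v,s[0],s[-1],np.round(np.median(P[v,s],0)*1000,1))
c=[v for v in range(90,130) if -.03<P[v,278,2]<-.01][0]; print("end",c,P[c,278])
E
```

```text
t 26.2 tcp [4.913e-01 3.000e-04 1.113e-01] [1.7996e+02 6.0000e-02 1.6864e+02] F [-0.04 -0.26 -1.35] Fcase 0.01
prong tip case mm -40.5 -1.2 96.7
115 259 298 [ 71.1   0.  -20.2]
140 259 298 [ 62.8   0.2 -20.2]
165 260 297 [ 54.    0.  -20.3]
190 260 296 [ 44.9  -0.2 -20.1]
215 260 296 [ 35.3  -0.7 -20. ]
240 261 296 [ 25.3   0.  -20.3]
end 105 [ 0.07441013 -0.00017229 -0.01807082]
```

View pics/show12.png

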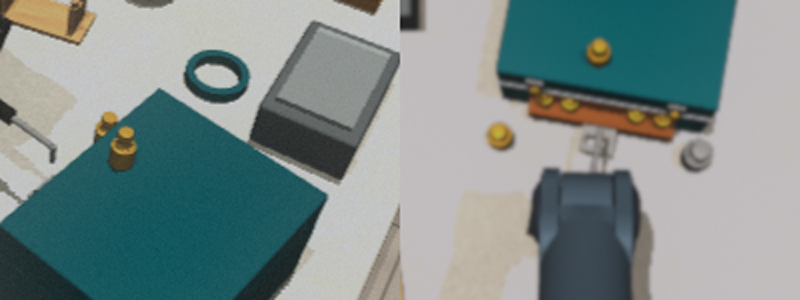

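Request:
{"name": "move_arm", "arguments": {"increments": [[0,0,0.8,-0.3,1.2,0,0],[0,0,1.6,-0.5,2.4,0,0],[0,0,1.6,-0.5,2.4,0,0],[0,0,1.6,-0.5,2.4,0,0],[0,0,1.6,-0.5,2.4,0,0],[0,0,1.6,-0.5,2.4,0,0],[0,0,1.6,-0.5,2.4,0,0],[0,0,1.6,-0.5,2.4,0,0],[0,0,1.6,-0.5,2.4,0,0],[0,0,1.6,-0.5,2.4,0,0],[0,0,1.6,-0.5,2.4,0,0],[0,0,1.3,-0.4,1.7,0,0],[0,0,0.8,-0.1,1.0,0,0],[0,0,0,0,0,0,0],[0,0,0,0,0,0,0],[0,0,0,0,0,0,0]]}}

```text
t: 27.95
tcp_pos: [0.4334, 0.2775, 0.1106]
tcp_rot: [-179.9, -0.0, -172.6]
ft_force: [-0.0, -0.3, -0.9]
width: 0.0129
```

Request:
{"name": "move_arm", "arguments": {"increments": [[0,0,0.1,0,0.2,-0.5,0],[0,0,0,0,0,-1,0],[0,0,0,0,0,-1,0],[0,0,0,0,0,-0.8,0],[0,0,0,0,0,0,0],[0,0,0,0,0,0,0],[0,0,0,0,0,0,0]]}}

```text
t: 28.65
tcp_pos: [0.4332, 0.2814, 0.078]
tcp_rot: [180.0, 0.0, -172.4]
ft_force: [-0.2, 0.6, -0.9]
width: 0.0128
```

```bash
python3 rod.py 13|head -1
```

```text
28.65 [0.4332458  0.28143687 0.07798182] [ 1.79983713e+02  3.09790251e-02 -1.72364714e+02] [-0.19441978  0.57138624 -0.87829449] [-46.87710098  20.0687348   10.60613551 117.23967192  -5.30281044
```

View pics/wrist13.png

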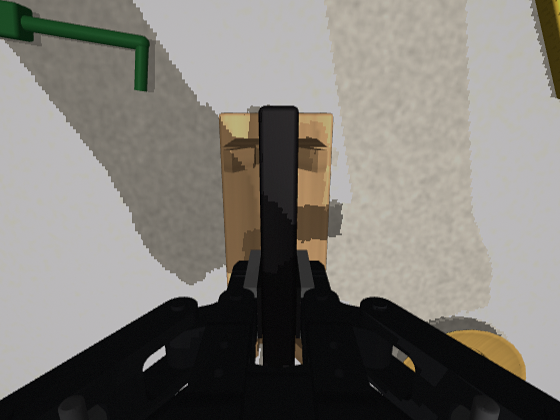

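Request:
{"name": "move_arm", "arguments": {"increments": [[0,0,-0.05,0,-0.13,-0.3,0],[0,0,0,0,0,-0.3,0],[0,0,0,0,0,0,0],[0,0,0,0,0,0,0]]}}

```text
t: 29.1
tcp_pos: [0.4328, 0.2798, 0.0716]
tcp_rot: [-180.0, -0.0, -172.4]
ft_force: [0.4, -0.6, -0.5]
width: 0.0128
```

Good. Lower slowly into the notches.

Request:
{"name": "move_arm", "arguments": {"increments": [[0,0,0,0,0,-0.4,0],[0,0,0,0,0,-0.4,0],[0,0,0,0,0,-0.4,0],[0,0,0,0,0,-0.4,0],[0,0,0,0,0,-0.4,0],[0,0,0,0,0,-0.2,0],[0,0,0,0,0,0,0]]}}

```text
t: 29.8
tcp_pos: [0.4326, 0.2797, 0.0493]
tcp_rot: [-180.0, -0.0, -172.4]
ft_force: [-0.2, -1.1, -0.9]
width: 0.0129
```

Request:
{"name": "move_arm", "arguments": {"increments": [[0,0,0,0,0,-0.15,0],[0,0,0,0,0,-0.15,0],[0,0,0,0,0,-0.1,0],[0,0,0,0,0,-0.05,0],[0,0,0,0,0,0,0],[0,0,0,0,0,0,0]]}}

```text
t: 30.4
tcp_pos: [0.433, 0.2799, 0.0453]
tcp_rot: [180.0, 0.0, -172.4]
ft_force: [-0.4, -0.8, -0.2]
width: 0.013
```

Request:
{"name": "move_arm", "arguments": {"increments": [[0,0,0,0,0,-0.07,0],[0,0,0,0,0,-0.05,0],[0,0,0,0,0,0,0]]}}

```text
t: 30.7
tcp_pos: [0.4331, 0.28, 0.0445]
tcp_rot: [180.0, -0.0, -172.4]
ft_force: [-1.5, -1.7, 2.8]
width: 0.0134
```

Request:
{"name": "move_arm", "arguments": {"increments": [[0,0,0,0,0,0,0.2],[0,0,0,0,0,0,0.25],[0,0,0,0,0,0,0.35],[0,0,0,0,0,0,0.6],[0,0,0,0,0,0,0.8],[0,0,0,0,0,0,1],[0,0,0,0,0,0,1],[0,0,0,0,0,0,1]]}}

```text
t: 31.5
tcp_pos: [0.4329, 0.28, 0.0441]
tcp_rot: [180.0, -0.0, -172.4]
ft_force: [-0.7, -0.1, 0.3]
width: 0.0853
```

```bash
python3 rod.py 14|head -1
```

```text
31.5 [0.43291903 0.27996087 0.04405477] [ 1.79999741e+02 -2.13527280e-03 -1.72409680e+02] [-0.6785792  -0.14778834  0.25419752] [-46.21301749  23.39807223  10.02657173 117.99956666  -6.29682464
```

View pics/wrist14.png

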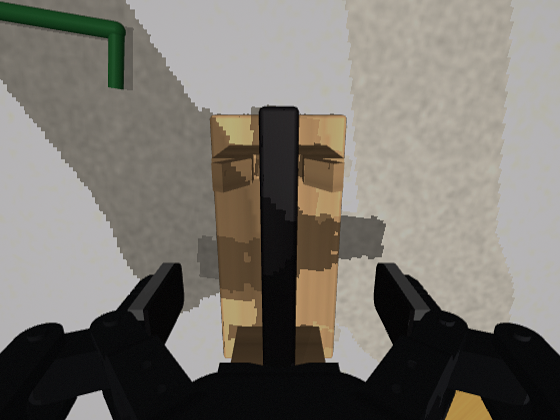

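The rod lies in the notches and the fingers are clear of it. The handle spans columns 260–298, the same as in the grasp picture. Next I raise the arm and check.

Request:
{"name": "move_arm", "arguments": {"increments": [[0,0,0,0,0,0.5,1],[0,0,0,0,0,1,1],[0,0,0,0,0,2,1],[0,0,0,0,0,2.5,1],[0,0,0,0,0,2.5,1],[0,0,0,0,0,2.5,1],[0,0,0,0,0,2.5,1],[0,0,0,0,0,2.5,1],[0,0,0,0,0,1,1],[0,0,0,0,0,0,1],[0,0,0,0,0,0,1]]}}

```text
t: 32.65
tcp_pos: [0.4324, 0.2796, 0.2134]
tcp_rot: [-180.0, -0.1, -172.4]
ft_force: [0.0, 0.0, -1.6]
width: 0.0856
```

```bash
python3 rod.py 15; python3 show.py 15; python3 - <<'E'
from h import *
st=observe(); z=np.load("wrist15.npz"); im,d=z["im"],z["d"]; P=cloud("wrist",d,st)
for v in range(115,270,30):
    s=[u for u in range(260,310) if .058<P[v,u,2]<.072]; print(v,s[0],s[-1],np.round(P[v,s].mean(0),4))
# tray front check in top
z=np.load("top15.npz"); z0=np.load("top0.npz")
P=cloud("top",z["d"]); im=z["im"].astype(int)
lip=np.array([.6685,-.034,0]);a=np.radians(-11.35);ex=np.array([np.cos(a),np.sin(a),0]);ey=np.array([-np.sin(a),np.cos(a),0])
q=P-lip; x=q@ex;y=q@ey
m=(abs(y)<.1)&(x<.0)&(x>-.12)&(P[...,2]>.02)&(z["d"]>0); print("min x eye",np.percentile(x[m],1))
m=(abs(y)<.09)&(abs(y)>.04)&m; print("tray front x",np.percentile(x[m],[1,5,20]), np.percentile(P[m][:,2],[5,50,95]))
df=np.abs(z["im"].astype(int)-z0["im"]).max(-1)>60; cv2.imwrite("pics/diff.png",np.hstack([z["im"][:,:,::-1]]))
E
```

```text
32.65 [0.43238032 0.27957967 0.21342215] [-1.79971193e+02 -5.71671198e-02 -1.72409199e+02] [ 0.00334596  0.00282125 -1.62607   ] [-48.38559349   8.81983058  11.8966924  111.95680417  -2.10548949
  59.49084563  62.03646791]
2637 ((434.9642028808594, 273.7724304199219), (148.43399047851562, 45.97184753417969), 15.343844413757324) [0.43003488 0.27907953 0.06452115]
[9.910451e-01 1.335273e-01 4.277917e+02 2.794152e+02] 7.6734686 0.06457387056358599
t 32.7 tcp [0.432  0.2793 0.2128] [-1.7992e+02 -1.3000e-01 -1.7241e+02] F [0.32 0.1  0.28] Fcase 0.29
prong tip case mm -161.1 306.1 197.8
115 271 287 [0.3638 0.2703 0.0637]
145 271 286 [0.3885 0.2732 0.0638]
175 272 286 [0.4145 0.2771 0.0636]
205 272 286 [0.4419 0.2808 0.0635]
235 272 286 [0.4707 0.2847 0.0639]
265 272 286 [0.5016 0.2889 0.0632]
min x eye -0.05648764072563431
tray front x [-0.02234579 -0.0216728  -0.01781883] [0.03022885 0.04997543 0.13259661]
```

View pics/wrist15.png

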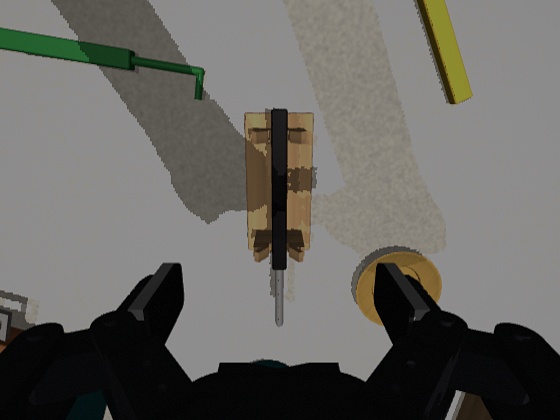

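View pics/diff.png

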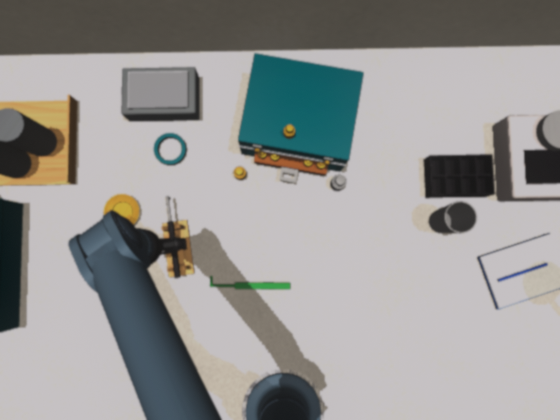

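```bash
python3 -c "
from cell import order,observe
print(order.close_job(),observe()['t'])"
```

```text
the job is handed in; nothing more can be done
the job is handed in; nothing more can be done
```

The tray is fully out against its stop, and the rod is back in its rest the way it lay before. I handed the job in at about 33 s of the 72 s allowed; it gave no verdict.

- **Finding the eye:** I reached the rod under the ledge and felt the eye's front bar with about 3.6 N, with the prong about 44 mm inside the lip. I then lifted over the bar and dropped into the hole without touching it.
- **Pulling the tray:** It slid out with about 5–6 N along the pull. At the stop I measured about 8 N in that direction, or about 10.5 N counting the upward and sideways parts. Both are below the 18 N limit, though I only read the force at the end of each move.
- **Returning the rod:** I unhooked it with no force showing, laid it in both notches with light contact (about 3 N), then opened the fingers and raised the arm clear.

**Last checks:**
- **Tray:** its front is about 22 mm ahead of the lip, which matches the full 110 mm.
- **Rod:** the handle's top is at about 64 mm, so its axis is at about 55 mm. Its direction of 7.7° is about where it was before the grasp (7.5–7.9°), and the prong points down.
- **Other things:** none looks moved in the top picture. I compared it with the first one by eye and did not measure it.
- **Disagreements:** the top and wrist cameras differed by about 2–3 mm on the rod's first position. I followed the wrist camera, and the grasp was centred. No check failed.

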